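# Pop the watch sled and trap it with the other finger

## Task

The gold watch head sits in a spring-loaded sled with an orange front plate. Press the blue eject button down with one fingertip and, keeping it down, let the sled pop out and trap it with the other finger before it runs to the end of its rails. The program finishes while holding like this: one finger on the pressed button, the other stopping the sled; do not touch or lift the watch or pick anything up, and leave the other things alone.

Things in the scene. Friction and masses are not known exactly. Their poses are not given: they have to be found in the camera images.
- ejector: The spring-eject watch cradle: grey base plate 210 (x) x 130 (y) mm, fixed. Origin: centre of its underside, on the table; z up. The sled runs out along its -x; button on the +y half, sled track on the -y half. Heights above the table: plate and empty track floor 12 mm, rails beside it 15.5, rubber bar at their end 17, sled walls 26, watch 30, black spring housing at the +x end 45.
- button_top (a point): Centre of the top face of the blue round eject button, 30 mm in diameter; at rest 36 mm above the table, moves straight down 10 mm to its stop when pressed (26 mm above the table). The black collar round it is 42 mm in diameter and 22 mm high. Lies at (-25, +35) mm in the ejector's x, y.
- button (a joint): Press of the eject button in m: 0 up, 0.010 fully down. A spring pushes back with about 1.5 N at the top and 5 N at the bottom. At about 0.0065 the latch frees the sled, which pops at once. It springs up when let go.
- sled_face (a point): Middle of the front (-x) face of the sled's orange upright front plate, 36 mm above the table. Plate 52 mm wide (y), 8 mm thick, from 14 to 48 mm above the table. Latched, it is at (+20, -30) mm in the ejector's x, y. The track's middle line runs 65 mm beside the button's centre (ejector -y); the button stands 45 mm farther out along the track than the latched plate.
- sled (a joint): Travel of the sled in m along the ejector's -x: 0 latched in. Once freed, a damped spring (5 N at 0, 2.5 N at 0.1) drives it at 0.14 falling to 0.07 m/s: about 1 s to the end of its rails at 0.095, where it is lost. It does not return by itself. It must be stopped between 0.010 and 0.090: a finger waiting in the track leaves it over 10 mm to go.
- nest (a point): Centre of the blue felt floor of the sled's nest, 31.5 mm behind the front face, 20 mm above the table. The watch lies in it between walls 6 mm high.
- watch: The gold watch head without strap, 45x42x10 mm, lying dial up loose in the sled's nest. Origin: centre of its underside. Rides along with the sled; not to be touched.
- watch_b: Bystander: a steel watch head with black dial, 45x42x10 mm, origin centre of its underside.
- tape: Bystander: a roll of white tape lying flat, 64x65x22 mm, origin centre of its underside.
- driver: Bystander: a small screwdriver with a blue cap, 9x88x9 mm, origin centre of its underside.
- pad: Bystander: a green pad of sticky notes, 75x75x10 mm, origin centre of its underside.
- specs: Bystander: folded-out black glasses, 47x139x45 mm, origin centre of its underside.
Not all that is in view belongs to the job. There is more than one size of the ejector; the one meant has the size given above.

How it is judged:
By the outcome, as a careful person would: the job done as asked, in the order asked, and still so for the second after the job is handed in, while the arm keeps its last pose, push and grip.
It also fails if it takes over 32 s, if anything falls off the work surface, if the arm or the gripper's body presses on something with over 40 N, if the wrist force passes 120 N, or if a joint passes its speed limit or range.

## Robot

A 7-joint arm with a two-finger parallel gripper is mounted at the origin on a cart in front of the work surface, level with it; the furniture and walls round the work are solid. World frame = base frame: x ahead of the robot, y to its left, z up, the work surface at z = 0. Lengths are in mm, angles in rad, forces in N, time in s.
With the tool pointing down it reaches from about 425 to 1025 mm from the base axis. Payload 9.4 kg.
Tool frame: the origin (TCP) lies where the fingers leave the gripper's body, on its centre line; the fingertips stand 73 mm ahead of it and the grasp point (between the pads) lies 54 mm ahead of it; z points along the fingers, y is the line along which they close (so a half turn about z gives the same grasp; the last joint's range is limited). The gripper opens to 85 mm and grips with 20 to 120 N. Pads are 22 mm wide; open, the fingers measure 114 mm over their backs; the gripper's body (76 mm by 85 mm) begins 54 mm behind the grasp point. The pads swing forward as they close: fully open they stand 13 mm farther back than shut.
Start: joints at [1.246, 0.599, -0.003, 1.599, 0.002, 0.943, -0.08], TCP at [177.816, -702.856, 303.875] pointing down, gripper open.
Joint ranges: [-2.57, 2.57], [-0.35, 1.97], [-1.29, 1.29], [0.11, 2.56], [-1.05, 4.19], [0.11, 1.86], [-2.63, 2.63]. Speed limits (rad/s): [2.22, 2.22, 3.01, 3.01, 3.14, 3.14, 3.14].

## Interface

Orientations are given as a rotation vector (axis times angle).
In Python, from station import arm gives the robot as it stands. Calls block until the motion is done:
- arm.reach(position, orientation): joint-space move of the TCP to a pose.
- arm.movel(position, rot=None, vel=150): straight line of the TCP; rot=None keeps the orientation; vel is the mean speed in mm/s.
- arm.set_joints(angles): joint-space move.
- arm.grip(opening, newtons=None): finger opening in mm; newtons is the grip in N (None keeps the last); returns when the fingers have stopped.
- arm.hold(seconds).
- arm.solve_ik(position, orientation): joint angles nearest the present ones, or None.
- arm.observe(): the state.
- arm.snapshot(name): name is "scene" or "top" or "wrist"; returns a dict with "img" (384x512x3 uint8, blue, green, red), "fovy" (degrees; the focal length in pixels is half the picture's height over the tangent of half this angle, whatever the lens; pixels are square), "cx", "cy" (the principal point, pixels), "cam_to_world" (4x4, takes a point from camera to world coordinates). Camera axes: x right, y down, z forward; pixel columns grow to the right and rows downward; lengths in mm; the calibration is good to about 2 mm. A picture is of the moment at which its call begins. There is no depth.
A pose or a line that the arm cannot do raises arm.Unreachable and nothing moves.
- arm.finish_job(): hands the job in; it is judged then, once.
The state is a dict: "time": time; "joint_positions": joint angles; "dq": joint speeds; "joint_torque": joint torques, N m; "eef_pos": TCP position; "ee_rot": TCP orientation; "force": force on the tool from outside, world axes, zero at the start; "moment": the same for the moment, N m; "gripper_width": finger opening in mm; "grip_force": force on a finger pad.
Only numpy, scipy, OpenCV 4.12 (cv2) and the standard library are available. Lean on these libraries where they do the work, as an engineer would, in place of code of your own. Each camera call takes 0.05 s, during which the arm holds its last target. There are 200 camera calls.

## Working session

There is one attempt and no reset: what is moved stays moved. The work goes in short steps, each a Python script; the robot and the scene stay as the last script left them, time stands still between calls to the robot, and variables do not carry over. Pictures are saved under pics/ and viewed, at most 10 in all, crops included, and the job is handed in when it is done.

```bash
mkdir -p pics; ls
python3 - <<'E'
from station import arm
import cv2,numpy as np,json
o=arm.observe();print(o)
for n in("scene","top"):
    s=arm.snapshot(n);cv2.imwrite(f"pics/{n}0.png",s["img"]);print(n,s["fovy"],s["cx"],s["cy"],np.round(s["cam_to_world"],3).tolist())
    np.savez(f"{n}0.npz",**s)
a=cv2.imread("pics/scene0.png");b=cv2.imread("pics/top0.png")
E
```

```text
pics
{'time': 0.0, 'joint_positions': array([ 1.24630411,  0.60014834, -0.0025597 ,  1.60013623,  0.00179474,
        0.94288178, -0.07980448]), 'dq': array([-2.01634109e-04,  1.05333009e-04, -1.11499715e-03,  2.69831359e-04,
       -8.67085460e-05,  1.00225324e-03, -4.81120491e-04]), 'joint_torque': array([ 6.25234152e-04, -7.76442289e+01,  1.56460080e+00, -2.58015740e+01,
        1.22538744e-02,  8.98491387e-03,  1.97250574e-05]), 'eef_pos': array([ 177.73314318, -702.5076219 ,  302.99758136]), 'ee_rot': array([-3.11597273e+00, -3.88146540e-01,  5.07040324e-04]), 'force': array([ 0.02856144,  0.19859005, -0.25512049]), 'moment': array([0.04532375, 0.00137409, 0.02960256]), 'grip_force': 0.0, 'gripper_width': 85.18258080243855}
scene 43.19434847392632 248.9786204364878 192.68246348642478 [[-0.455, -0.615, 0.644, -409.74], [-0.89, 0.326, -0.317, 509.067], [-0.015, -0.718, -0.696, 1075.774], [0.0, 0.0, 0.0, 1.0]]
top 47.378116296319675 245.02296315526792 189.35777611183363 [[-0.029, -0.997, 0.075, 404.443], [-1.0, 0.029, 0.002, 17.853], [-0.005, -0.075, -0.997, 1565.259], [0.0, 0.0, 0.0, 1.0]]
```

View pics/top0.png

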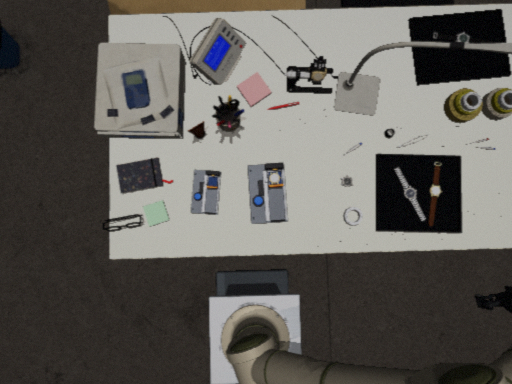

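View pics/scene0.png

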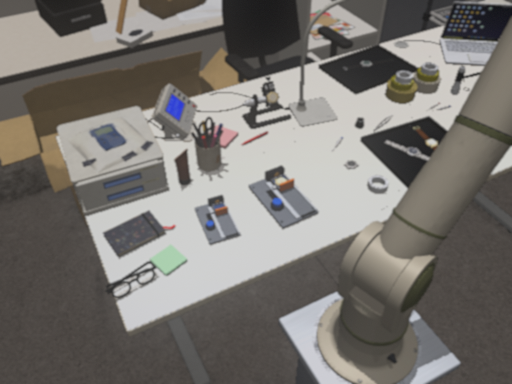

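The top view shows two ejectors. The right one, about 60x37 px (≈210x130 mm), is the one meant. Its button is near (258,200), and the spring housing points up in the image (+x). The left one is smaller. The scene view agrees, with the large button at about (277,204).

```bash
cat > h.py <<'E'
import cv2,numpy as np
def ray(s,px,z):
    f=192/np.tan(np.radians(float(s["fovy"]))/2);T=np.array(s["cam_to_world"])
    d=T[:3,:3]@np.array([(px[0]-s["cx"])/f,(px[1]-s["cy"])/f,1.]);c=T[:3,3]
    return (c+d*(z-c[2])/d[2])[:2]
def proj(s,p):
    f=192/np.tan(np.radians(float(s["fovy"]))/2);T=np.linalg.inv(np.array(s["cam_to_world"]))
    q=T[:3,:3]@np.array(p)+T[:3,3];return np.array([s["cx"]+f*q[0]/q[2],s["cy"]+f*q[1]/q[2]])
def blobs(img,lo,hi,amin=20):
    m=cv2.inRange(cv2.cvtColor(img,cv2.COLOR_BGR2HSV),lo,hi)
    n,l,st,c=cv2.connectedComponentsWithStats(m)
    return m,[(c[i],st[i]) for i in range(1,n) if st[i,4]>=amin]
BLUE=((100,130,60),(130,255,255)); OR=((3,120,80),(18,255,255))
E
python3 - <<'E'
from h import *
for n,z in(("top",36),("scene",36)):
    s=np.load(n+"0.npz")
    for nm,r in(("blue",BLUE),("orange",OR)):
        for c,st in blobs(s["img"],*r,8)[1]: print(n,nm,c.round(1),st,ray(s,c,z).round(1))
s=np.load("top0.npz")
c=s["img"][150:235,180:300];cv2.imwrite("pics/c1.png",cv2.resize(c,None,fx=6,fy=6,interpolation=cv2.INTER_CUBIC))
g=s["img"][155:232,240:295]
for p in[(248,164),(285,162),(287,221),(251,224)]:print(p,ray(s,p,12).round(1))
E
```

```text
top blue [216.7  52.5] [204  35  26  35 476] [1015.8  109.1]
top blue [141.8  87.5] [134  81  13  13  53] [895.3 379.6]
top blue [128.7  92.4] [126  88   7   8  23] [879.1 426.7]
top blue [130.4 102.4] [128  98   6   9  39] [842.5 420.7]
top blue [212.5 180.9] [209 177   8   8  56] [553.1 134.9]
top blue [197.2 195.9] [194 193   7   7  40] [502.  189.5]
top blue [258.1 200.2] [254 196   9   9  66] [481.1 -23. ]
top orange [198.    4.9] [ 111    0  185   13 1422] [1194.7  172.5]
top orange [275.4 185. ] [269 184  14   3  35] [532.6 -85.4]
top orange [211.2 186.6] [207 186  11   2  18] [533.3 139.7]
scene blue [174.8 106.8] [166  95  18  25 271] [1101.3   70.2]
scene blue [276.6 201.2] [273 198   9   7  51] [481.2 -22.5]
scene blue [209.6 223. ] [207 220   6   6  30] [494.6 192.8]
scene orange [122.7   6.2] [121   0   5  13  29] [2089.5  -18.8]
scene orange [119.8  22.7] [118  14   5  17  35] [1909.1   48.9]
scene orange [422.8 134.4] [419 131   8   8  27] [ 529.5 -634. ]
scene orange [286.  182.5] [280 180  13   6  33] [540.1 -89.4]
scene orange [220.7 208.8] [216 207  10   4  19] [531.4 140.4]
(248, 164) [612.6   8.3]
(285, 162) [ 615.9 -124.1]
(287, 221) [ 405.5 -123.8]
(251, 224) [398.5   3.9]
```

View pics/c1.png

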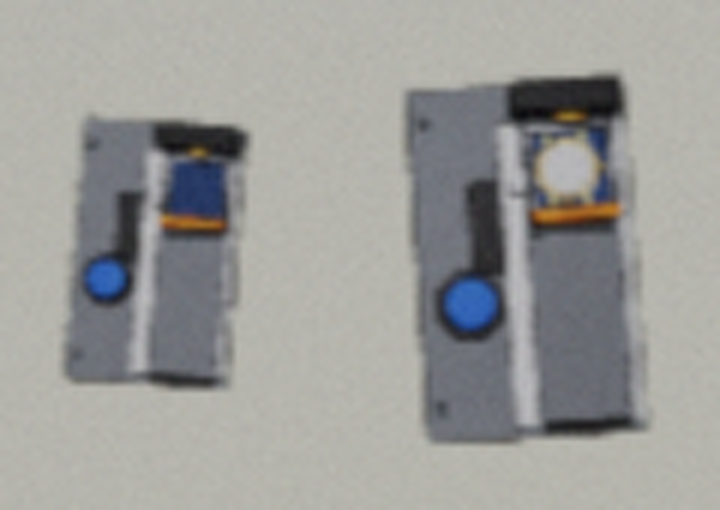

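The crop shows the big ejector with its button at about (481,-23) mm in both views and a yaw of about 1.6°. Next I go above it and take a close look.

```bash
cat >> h.py <<'E'
from scipy.spatial.transform import Rotation as Ro
def down(y,flip): return (Ro.from_euler('z',y+(180 if flip else 0),degrees=True)*Ro.from_euler('x',180,degrees=True)).as_rotvec()
E
python3 - <<'E'
from station import arm
from h import *
best=None
for fl in(0,1):
    q=arm.solve_ik([482,-55.5,200],down(1.6,fl));print(fl,None if q is None else np.round(q,2))
    if q is not None:
        k=np.abs(np.array(q)-arm.observe()["joint_positions"]).max()
        if best is None or k<best[0]: best=(k,fl)
fl=best[1];print("flip",fl)
arm.reach([482,-55.5,200],down(1.6,fl)); arm.grip(50.5)
o=arm.observe();print(o["time"],o["eef_pos"],o["ee_rot"],o["gripper_width"],o["force"])
s=arm.snapshot("wrist");np.savez("w1.npz",**s);cv2.imwrite("pics/w1.png",s["img"])
for nm,r in(("blue",BLUE),("orange",OR)):
    for c,st in blobs(s["img"],*r,60)[1]: print(nm,c.round(1),st,ray(s,c,36).round(1))
E
```

```text
0 [-0.02  0.48  0.03  2.24 -0.03  0.42 -1.51]
1 [ 0.49  0.56 -0.7   2.2   0.66  0.59  0.9 ]
flip 1
3.1 [481.99924772 -55.56833828 200.00222801] [ 4.35474875e-02 -3.14127351e+00  2.52447500e-05] 50.52613616547818 [-1.40248078  0.43339235  0.21047714]
blue [295.2 196.1] [278 180  35  33 886] [482.7 -23.1]
blue [448.6 266.3] [432 250  35  29 548] [546.8 121.2]
orange [230.4 254.5] [212 251  38   8 302] [539.9 -77.6]
orange [469.8 255. ] [449 250  42  11 239] [534.6 137.6]
```

View pics/w1.png

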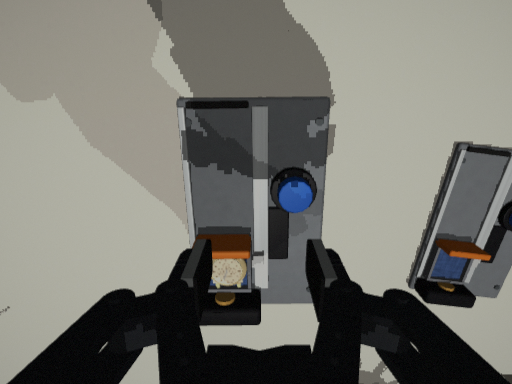

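The wrist view shows the button at (295,196), the orange plate at (230,245), and the ejector's front corners at about (180,100) and (330,98). I'll get the yaw and the fingertip positions from this.

Run:
```python
from h import *
s=np.load("w1.npz")
P=[ray(s,p,12) for p in[(180,102),(330,100),(323,303)]];print(np.round(P,1))
d=P[2]-P[1];print("yaw long",np.degrees(np.arctan2(d[1],d[0])));d=P[1]-P[0];print("yaw short",np.degrees(np.arctan2(-d[0],d[1])))
# right-edge fit
g=cv2.cvtColor(s["img"],cv2.COLOR_BGR2GRAY).astype(int);pts=[]
for r in range(110,235,4):
    row=g[r,310:345];e=np.diff(row);i=int(np.argmax(e));pts.append(ray(s,(310+i+.5,r),12))
pts=np.array(pts);k=np.polyfit(pts[:,0],pts[:,1],1);print("yaw edge",np.degrees(np.arctan(k[0])),"res",np.abs(np.polyval(k,pts[:,0])-pts[:,1]).max().round(1))
m,bl=blobs(s["img"],*OR,60);
c=max(cv2.findContours(cv2.inRange(cv2.cvtColor(s["img"],cv2.COLOR_BGR2HSV),(3,120,40),(18,255,255))[:, :300],0,1)[0],key=cv2.contourArea);x=cv2.boundingRect(c);print(x,ray(s,(x[0],x[1]),14),ray(s,(x[0]+x[2],x[1]),14))
```

```text
[[ 410.6 -121.3]
 [ 405.6    3.5]
 [ 610.1   17.6]]
yaw long 3.929540707931103
yaw short 2.26702644253307
yaw edge -0.046036745522638325 res 10.8
(196, 234, 55, 25) [ 531.63206803 -112.54926418] [530.21292181 -59.81759521]
```

Run:
```python
from station import arm
from h import *
R=down(2.5,1)
arm.movel([483.6,-55.5,118],R,vel=120)
f0=arm.observe()["force"]
s=arm.snapshot("wrist");cv2.imwrite("pics/w2.png",s["img"]);np.savez("w2.npz",**s)
o=arm.observe();print(o["time"],o["eef_pos"],f0,o["gripper_width"])
for c,st in blobs(s["img"],*BLUE,60)[1]: print(c.round(1),st,ray(s,c,36).round(1))
```

```text
4.0333 [483.82602177 -55.39399032 118.49216589] [-0.5298011   0.02952271  1.20345717] 50.7155105169128
[308.9 234.6] [ 287  213   50   51 1514] [477.8 -25.2]
[504.5 330.5] [492 311  20  33 312] [540.9 107.5]
```

View pics/w2.png

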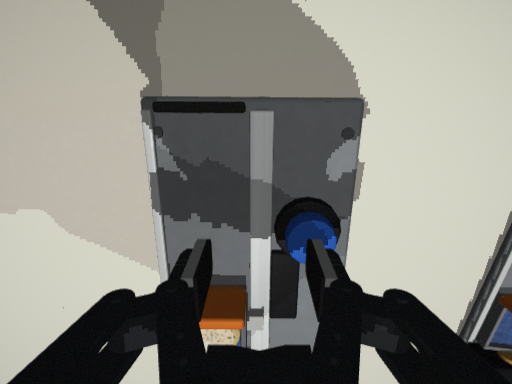

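The picture shows the right fingertip (its lower edge near (322,240)) over the blue button, which is centred at about (312,237), and the left finger over the track in front of the orange plate. Next I check the tip alignment, then press under force control.

```bash
python3 - <<'E'
from h import *
s=np.load("w2.npz")
for z in(45,50):
  for p in[(308,241),(335,241),(185,241),(210,241)]: print(z,p,ray(s,p,z).round(1))
print(proj(s,(482.5,-23,36)))
E
python3 - <<'E'
from station import arm
from h import *
R=down(2.5,1); f0=np.array([0,0,arm.observe()["force"][2]])
z=118; zs=None
while z>90:
    z-=1.0; arm.movel([483.6,-55.5,z],R,vel=25)
    o=arm.observe(); f=o["force"]-f0; print(z,round(o["time"],2),f.round(1),o["eef_pos"][2].round(1))
    if zs is None and f[2]>1.0: zs=z;break
s=arm.snapshot("wrist");cv2.imwrite("pics/w3.png",s["img"]);np.savez("w3.npz",**s)
E
```

```text
45 (308, 241) [477.1 -27.1]
45 (335, 241) [476.4 -12.6]
45 (185, 241) [479.9 -93.5]
45 (210, 241) [479.3 -80. ]
50 (308, 241) [474.4 -28.2]
50 (335, 241) [473.8 -14.1]
50 (185, 241) [477.1 -92.2]
50 (210, 241) [476.6 -79.2]
[311.79550748 242.14319758]
117.0 4.28 [-0.5 -0.5  0.9] 117.4
116.0 4.53 [0.3 0.4 1. ] 116.0
115.0 4.78 [-0.1 -0.6  1.1] 114.9
```

View pics/w3.png

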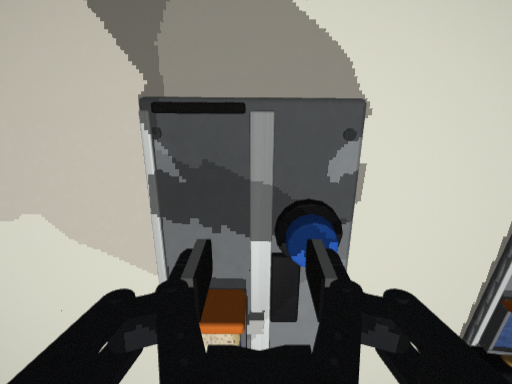

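The view is unchanged: the tip is over the button, not yet touching. The reading that stopped the descent was noise, so I carry on with a settled baseline and a stop at the button's end.

Run:
```python
from station import arm
from h import *
R=down(2.5,1); arm.hold(.3)
rd=lambda:np.mean([arm.observe()["force"] for _ in range(1)],axis=0)
f0=rd();print(f0)
arm.movel([483.6,-55.5,111],R,vel=40)
z=111
while z>88:
    z-=1.0; arm.movel([483.6,-55.5,z],R,vel=25)
    o=arm.observe(); f=o["force"]-f0; print(z,round(o["time"],2),f.round(1),o["eef_pos"].round(1))
    if f[2]>9: break
arm.hold(.5);o=arm.observe();print(o["time"],(o["force"]-f0).round(1),o["eef_pos"].round(1))
s=arm.snapshot("wrist");cv2.imwrite("pics/w4.png",s["img"])
```

```text
[-0.35806895 -0.2468794  -0.31972634]
110.0 5.63 [ 0.5  0.8 -0.3] [483.6 -55.5 110. ]
109.0 5.88 [0.8 0.8 0.5] [483.6 -55.5 109. ]
108.0 6.13 [ 0.1  0.7 -0.5] [483.6 -55.5 107.9]
107.0 6.38 [0.4 0.1 0.2] [483.6 -55.5 106.9]
106.0 6.63 [ 0.6 -0.1 -0.1] [483.6 -55.5 106. ]
105.0 6.88 [0.5 0.6 2.9] [483.6 -55.5 105.1]
104.0 7.13 [-0.9  0.5  4.3] [483.6 -55.5 104. ]
103.0 7.38 [-0.  -0.   4.5] [483.6 -55.5 103. ]
102.0 7.63 [-0.4  0.3  3.4] [483.6 -55.5 102. ]
101.0 7.88 [-0.   0.4  4. ] [483.6 -55.5 101. ]
100.0 8.13 [0.8 0.5 4.5] [483.6 -55.5 100. ]
99.0 8.38 [ 0.5 -0.6  2.5] [483.6 -55.5  99. ]
98.0 8.63 [-1.2 -0.1  4.5] [483.3 -55.5  97.9]
97.0 8.88 [-0.5 -0.6  5.9] [483.4 -55.5  97. ]
96.0 9.13 [-0.7 -0.1  5.2] [483.3 -55.5  96. ]
95.0 9.38 [-2.3 -1.3 11.5] [483.3 -55.5  95.3]
9.8833 [-2.9 -0.3 11.5] [483.3 -55.5  95.3]
```

View pics/w4.png

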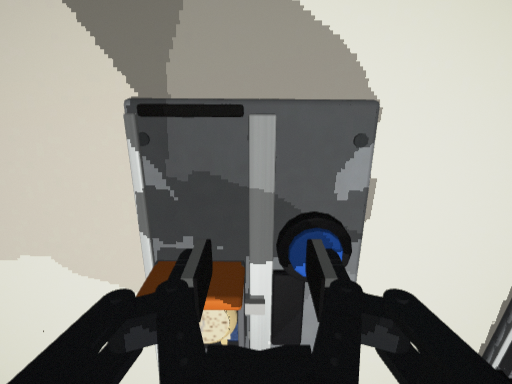

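The picture shows the orange plate moved out to rows 262–305, stopped against the left finger. The blue button is fully down under the right finger. The forces agree: about 11 N on the button at its stop and about 3 N of sled push toward -x.

```bash
python3 -c "
from station import arm
print(arm.finish_job())"
```

```text
the job is handed in; nothing more can be done
None
```

The job is handed in: one finger holds the blue button fully down and the other has the sled trapped about 30 mm out by design (not measured), with the watch untouched, after about 10 s.

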